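# Book a job tin into the rack and flip its keeper flag over

## Robot

A 6-joint arm with a two-finger parallel gripper is mounted at the origin on a cart in front of the work surface, level with it; the furniture and walls round the work are solid. World frame = base frame: x ahead of the robot, y to its left, z up, the work surface at z = 0. Lengths are in m, angles in degrees, forces in N, time in s.
With the tool pointing down it reaches from about 0.35 to 0.875 m from the base axis. Payload 4.2 kg.
Tool frame: the origin (TCP) lies at the very end of the fingers, on their centre line; the grasp point (between the pads) lies 19 mm behind it; z points along the fingers, y is the line along which they close (so a half turn about z gives the same grasp; the last joint's range is limited). The gripper opens to 87 mm and grips with 3 to 60 N. Pads are 19 mm wide; open, the fingers measure 117 mm over their backs; the gripper's body (75 mm by 190 mm) begins 51 mm behind the grasp point.
Start: joints at [-53.48, 22.042, 0.453, 0, -68.411, -14.817], TCP at [0.231, -0.581, 0.188] pointing down, gripper open.
Joint ranges: [-179.83, 179.83], [-69.29, 118.12], [-61.27, 80.66], [-181.25, 117.63], [-171.15, -9.14], [-177.46, 177.46]. Speed limits (degrees/s): [159.86, 159.86, 180, 180, 180, 180].

## Interface

Orientations are given as a 3x3 rotation matrix whose columns are the frame's x, y, z axes.
In Python, from station import * gives the robot as it stands.
- The arm moves only by the shell command python3 -m pendant 'ROWS'. ROWS is JSON, a list of rows, each an object of numbers: "x", "y", "z": the shift along the world's x, y, z normalised to -1 to 1, where 1 is 250 mm; "rx", "ry", "rz": the turn, a rotation vector about the world's x, y, z normalised to -1 to 1, where 1 is 180 degrees; "claw": the opening, from 0 (shut) to 1 (fully open). A call has exactly 8 rows; each row is the pose to reach, as a shift and turn from the pose commanded when the call began, turning the shorter way round; what a row does not reach only later rows make up. A row lasts 1/8 s, in which the tool goes at most 62.5 mm and 10.7 degrees, less where a joint would pass 70% of its speed; a pose out of reach is approached as far as the arm can. A call with a number of a shift or a turn outside -1 to 1 is refused whole. A call with a gripper value outside its range is refused whole. The fingers move at their own pace and stop on an object; the grip force is fixed at half the most. Time passes only in rows, so rows that repeat a pose let the fingers close, or fill a call up. It gives the time, the measured TCP pose, the force, the opening and the grip force at its end, in the units of the state.
- sense(): the state, without advancing time (a new reading comes with each control period).
- capture(name): name is "scene" or "top" or "wrist"; returns a dict with "color" (400x640x3 uint8, red, green, blue), "mtx" (3x3 intrinsics, pixels), "world_to_cam" (4x4, takes a point from world to camera coordinates). Camera axes: x right, y up, looking along -z (the intrinsics and any distortion apply to the point x, -y, -z); pixel columns grow to the right and rows downward; lengths in m; the calibration is good to about 2 mm. The wrist camera is an equidistant fisheye: a pixel r from the principal point sees the ray r / f radians off the axis. A picture is of the moment at which its call begins. There is no depth.
- finish_job(): hands the job in; it is judged then, once.
Trained networks look in a picture, given as the dict that the camera call returned (one of the last four; its "shot" number tells which), for a name from the list of things; names that differ only in an ending like _2 or _b are one class to them, and where a whole thing is asked for, a point or a joint stands for the part that bears it (a point fixed in the world has none). Each returns a list of dicts, best first, with "conf" (0 to 1); they miss things now and then, are a little off and sometimes report something else, mostly with a low value. They report only what shows in the picture. A call takes as long as a camera call. They do not tell look-alikes from the thing itself.
- search_frame(picture, label): "centre" ([column, row] in pixels, amid what is visible of it).
- regions_of(picture, label): "region" (400x640 bool, what is visible of it) and "centre" ([column, row] in pixels, amid what is visible of it).
The state is a dict: "time_s": time; "joints": joint angles; "joint_velocities": joint speeds; "effort": joint torques, N m; "tcp_pos": TCP position; "ee_rot": TCP orientation; "wrist_force": force on the tool from outside, world axes, zero at the start; "moment": the same for the moment, N m; "gripper_width": opening from 0.0 (shut) to 1.0 (fully open); "gripper_force": force on a finger pad.
Only numpy, scipy, OpenCV 4.12 (cv2) and the standard library are available. Lean on these libraries where they do the work, as an engineer would, in place of code of your own. Each camera call takes 0.05 s, during which the arm holds its last target. There are 200 camera calls.

## Task

Two jobs are already booked into the three-bay tin rack; book in the third: with the fingertips, slide the tin that stands on the board in front of the empty bay fully home against the back of that bay, then flip that bay's metal flag forward over its hinge until it lies down over the tin with the ring face showing and its lip in front of the tin, like its neighbours. Work gently and only by pushing: do not pinch, lift or tip the tin, and do not squeeze or force the flag. Leave the other two tins, their flags and the tools and bracelet around the rack as they are.

Things in the scene. Friction and masses are not known exactly. Their poses are not given: they have to be found in the camera images.
- bay_a: The EMPTY bay: wooden wedge block; three alike stand 88 mm apart on a wooden board, in any order. Origin: on the board's top face (10 mm above the table), where the centre of a tin fully home stands. x points into the bay, y to the left seen from the front, z up. Cheeks: x -28 to +32 mm, inner faces y +-33, outer +-41, 26 mm high in front; back wall face x = +30. The board starts at x = -147.
- job_tin: The tin to book in: round light-grey metal tin with lid, 58 mm in diameter, 23 mm high, about 0.11 kg, loose. It stands on the rack board in front of the empty bay, 78 to 87 mm short of home and up to 12 mm to the side. Origin: centre of its underside, z up.
- flag_a (a joint): The empty bay's flag, rad: 0 = leaning back, rising 28 degrees backwards from the hinge, bar face up (start); pi = flipped forward over the bay, sloping down 28 degrees to the front, ring face up. Smooth aluminium plate 70 mm wide, 2.5 thick, reaching 78 mm from its hinge, about 0.06 kg, turns easily; past upright it falls forward by itself. A tin far from home stops it short.
- flag_a_lip (a point): Middle of the rolled edge of the 20 mm lip on the flag's end. With the flag back the lip stands up behind the block, leaning back 20 degrees: edge at x = +110, z = +117 mm in the bay's frame, foot (plate end) at x = +103, z = +99. Pulled forward and up round the hinge by its back side, the flag swings over. With the flag down the edge is at x = -42, z = +7 mm, in front of tin and cheeks.
- flag_a_hinge (a point): Point on the hinge axis (parallel to the bay's y) of the empty bay's flag, at the middle of its width: x = +34, z = +62 mm in the bay's frame. The solid back part of the block below the flag ends at x = +68 mm, 77 mm high; behind that the raised flag overhangs freely. The edge of the lip lies 94 mm from the hinge and swings up to z = +156 mm.
- tin_b: Booked tin of the same kind, fully home in a second bay under its flag. Leave alone. Origin: centre of its underside.
- tin_c: Booked tin of the same kind, fully home in a third bay under its flag. Leave alone. Origin: centre of its underside.
- flag_b (a joint): Flag over tin_b, rad; pi = lying forward over the tin, where it starts and must stay.
- flag_c (a joint): Flag over tin_c, rad; pi = lying forward over the tin, where it starts and must stay.
- pliers: Pliers, 46 x 145 x 12 mm, lying loose on the table left of the rack. Leave alone. Origin: centre of the underside.
- jade_bracelet: Bead bracelet, 68 x 68 x 11 mm, lying loose behind the rack. Leave alone. Origin: centre of the underside.
- tweezers: Steel tweezers, 14 x 122 x 7 mm, lying loose on the table left of the rack, farther back than the pliers. Leave alone. Origin: centre of the underside.
Not all that is in view belongs to the job. What is shaped like the job_tin but pink or turquoise is not meant.

How it is judged:
By the outcome, as a careful person would: the job done as asked, in the order asked, and still so for the second after the job is handed in, with the robot touching nothing.
It also fails if it takes over 51 s, if anything falls off the work surface, if the arm or the gripper's body presses on something with over 40 N, if the wrist force passes 120 N, or if a joint passes its speed limit or range.

## Working session

There is one attempt and no reset: what is moved stays moved. The work goes in short steps, Python scripts to look and compute and a shell command to move; the robot and the scene stay as the last step left them, time stands still between calls to the robot, and variables do not carry over. Pictures are saved under pics/ and viewed, at most 10 in all, crops included, and the job is handed in when it is done.

```bash
ls; mkdir -p pics; cat > h.py <<'E'
from station import *
import numpy as np, cv2
def save(p,n): cv2.imwrite('pics/'+n,cv2.cvtColor(p['color'],cv2.COLOR_RGB2BGR))
def proj(p,X):
    X=np.atleast_2d(X); c=(p['world_to_cam']@np.c_[X,np.ones(len(X))].T)[:3]
    q=p['mtx']@np.array([c[0],-c[1],-c[2]]); return (q[:2]/q[2]).T
def ray(p,uv,z):
    d=np.linalg.inv(p['mtx'])@np.array([uv[0],uv[1],1.]); d=np.array([d[0],-d[1],-d[2]])
    W=p['world_to_cam']; R=W[:3,:3]; o=-R.T@W[:3,3]; d=R.T@d
    return o+d*(z-o[2])/d[2]
E
python3 - <<'E'
from h import *
for n in ['top','scene']:
    p=capture(n); save(p,n+'0.png')
    W=p['world_to_cam']; print(n,-W[:3,:3].T@W[:3,3], p['mtx'].tolist(), [k for k in p])
    for l,z in [('job_tin',.033),('bay_a',.04),('flag_a',.1),('pliers',0.01),('tweezers',0),('jade_bracelet',0)]:
        for d in search_frame(p,l): print(l,d['conf'],np.round(d['centre']),ray(p,d['centre'],z).round(3))
print(sense())
E
```

```text
pics
top [0.4263946  0.14526535 0.9496113 ] [[392.663203561953, 0.0, 322.4862577627811], [0.0, 392.663203561953, 198.83282734514074], [0.0, 0.0, 1.0]] ['color', 'mtx', 'world_to_cam', 'shot']
job_tin 0.96 [363. 306.] [0.346 0.057 0.033]
job_tin 0.93 [215. 273.] [0.424 0.396 0.033]
job_tin 0.18 [339. 166.] [0.674 0.106 0.033]
bay_a 0.94 [340. 168.] [0.666 0.104 0.04 ]
flag_a 0.92 [341. 165.] [0.659 0.104 0.1  ]
flag_a 0.78 [376. 205.] [0.567 0.029 0.1  ]
flag_a 0.75 [414. 203.] [ 0.571 -0.055  0.1  ]
pliers 0.89 [265. 229.] [0.527 0.285 0.01 ]
tweezers 0.64 [339. 167.] [0.68  0.105 0.   ]
jade_bracelet 0.76 [343. 120.] [0.803 0.091 0.   ]
scene [0.0475464  0.83119143 0.67612136] [[466.3599383407179, 0.0, 322.190073381371], [0.0, 466.3599383407179, 196.41616885921923], [0.0, 0.0, 1.0]] ['color', 'mtx', 'world_to_cam', 'shot']
job_tin 0.92 [351. 234.] [0.486 0.138 0.033]
job_tin 0.92 [301. 328.] [0.412 0.409 0.033]
job_tin 0.59 [424. 246.] [0.336 0.08  0.033]
bay_a 0.91 [307. 200.] [0.643 0.096 0.04 ]
flag_a 0.93 [371. 180.] [0.517 0.008 0.1  ]
flag_a 0.91 [297. 181.] [0.655 0.113 0.1  
[... 347 characters left out ...]
606e+01, -1.48172604e+01]), 'joint_velocities': array([ 0.00814458,  0.02458198,  0.04869223, -0.04426708,  0.07722854,
        0.00884009]), 'effort': array([-2.69793600e-05, -3.90327823e+01,  1.87587494e+01,  4.22376394e+00,
        1.55245245e-02, -4.18387935e-05]), 'tcp_pos': array([ 0.23114554, -0.58067545,  0.18840416]), 'ee_rot': array([[-9.29109076e-01, -3.69805792e-01,  3.46206233e-05],
       [-3.69805794e-01,  9.29109072e-01, -8.00343954e-05],
       [-2.56915213e-06, -8.71635902e-05, -9.99999996e-01]]), 'wrist_force': array([-0.24075214, -0.10415065,  0.15951816]), 'moment': array([ 0.01964413,  0.02400031, -0.07958805]), 'gripper_force': 0.0, 'gripper_width': 0.9948565278304333}
```

```bash
python3 - <<'E'
import cv2
a=cv2.imread('pics/top0.png')[80:340,190:450]; b=cv2.imread('pics/scene0.png')[140:370,200:460]
cv2.imwrite('pics/topc.png',cv2.resize(a,None,fx=2.3,fy=2.3,interpolation=3));cv2.imwrite('pics/scenec.png',cv2.resize(b,None,fx=2.6,fy=2.6,interpolation=3))
E
```

```text
(no output)
```

View pics/topc.png

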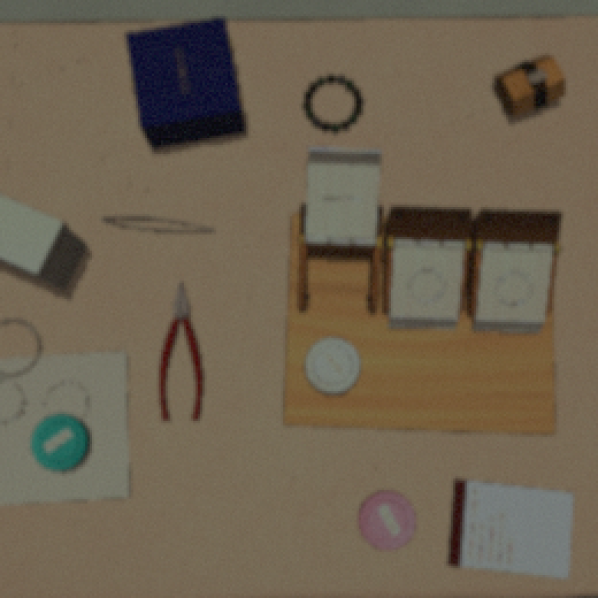

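View pics/scenec.png

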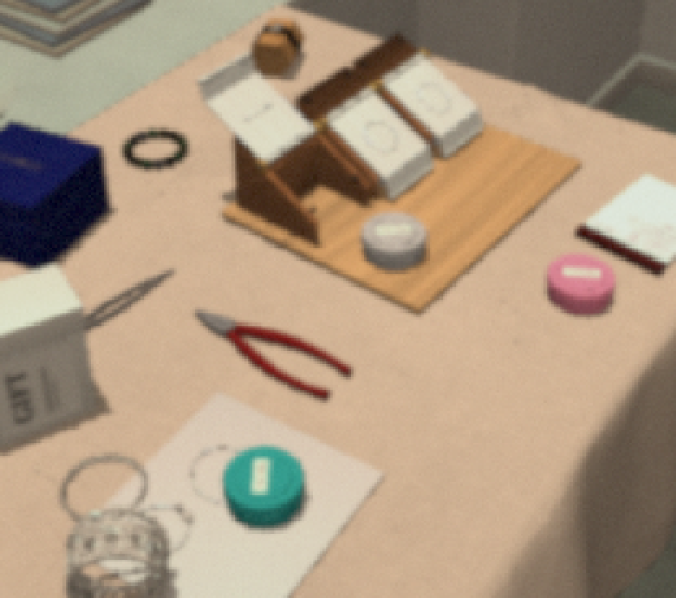

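The candidates, in full top-image pixels, are pink (363,306), turquoise (215,273) and light grey (334,239). The grey one stands on the board in front of the empty bay (the left one, flag up), so it is job_tin. The crops above already show it enlarged. Next I fit the rack pose.

```bash
cat > fit.py <<'E'
from h import *
from scipy.optimize import minimize
up=np.array([[34,62],[103,99],[110,117]])/1000; dn=np.array([[34,62],[-35,25],[-42,7]])/1000
def pts(q,s,off):
    c,sn=np.cos(q[2]),np.sin(q[2]); out=[]
    for x,z in s:
        for y in (-.035,.035):
            Y=y+off; out.append([q[0]+c*x-sn*Y,q[1]+sn*x+c*Y,z+.01])
    return np.array(out)
def run():
    obs=[]; tins=[]
    for n in ['top','scene']:
        p=capture(n)
        for r in regions_of(p,'flag_a'):
            print(n,'flag',r['conf'],np.round(r['centre']),r['region'].sum())
            if r['conf']>.5: obs.append((p,r['region']))
        for r in regions_of(p,'job_tin'):
            m=r['region']; X=ray(p,r['centre'],.0215)
            print(n,'tin',round(r['conf'],2),np.round(r['centre'],1),m.sum(),X.round(4),p['color'][m].mean(0).round())
    def masks(q,p,s,off):
        m=np.zeros((1600,2560),np.uint8); h=cv2.convexHull((proj(p,pts(q,s,off))*4).astype(np.int32)); cv2.fillConvexPoly(m,h,255)
        return cv2.resize(m,(640,400),interpolation=cv2.INTER_AREA)/255.
    def cost(q,full=False):
        L=[]
        for p,r in obs:
            b=1
            for s,off in ((up,0),(dn,-.088),(dn,-.176)):
                m=masks(q,p,s,off); b=min(b,1-np.minimum(m,r).sum()/np.maximum(m,r).sum())
            L.append(b)
        return L if full else sum(L)
    best=None
    for yaw in (-.06,-.02,.02):
        r=minimize(cost,[.60,.105,yaw],method='Nelder-Mead',options=dict(initial_simplex=[[.60,.105,yaw],[.62,.105,yaw],[.60,.12,yaw],[.60,.105,yaw+.04]],xatol=1e-4))
        print(r.x.round(4),round(r.fun,3))
        if best is None or r.fun<best.fun: best=r
    print(np.round(cost(best.x,True),3)); return best.x
if __name__=='__main__':
    q=run(); np.save('q.npy',q)
    for n in ['top','scene']:
        p=capture(n); im=cv2.resize(cv2.cvtColor(p['color'],cv2.COLOR_RGB2BGR),None,fx=4,fy=4,interpolation=3)
        for s,off in ((up,0),(dn,-.088),(dn,-.176)):
            P=(proj(p,pts(q,s,off))*4+2).astype(int)
            for a,b in ((0,1),(2,3),(4,5),(0,4),(1,5)): cv2.line(im,tuple(P[a].tolist()),tuple(P[b].tolist()),(0,0,255),1)
        c,s=np.cos(q[2]),np.sin(q[2]); B=[[-.147,.05],[-.147,-.226]]
        P=(proj(p,[[q[0]+c*x-s*y,q[1]+s*x+c*y,.01] for x,y in B])*4+2).astype(int); cv2.line(im,tuple(P[0].tolist()),tuple(P[1].tolist()),(255,0,0),1)
        x,y=(300,120) if n=='top' else (270,150)
        cv2.imwrite(f'pics/ov_{n}.png',im[y*4:y*4+600,x*4:x*4+760])
E
python3 fit.py
```

```text
top flag 0.96 [373. 203.] 1159
top flag 0.85 [339. 164.] 1326
top flag 0.79 [415. 202.] 1121
top tin 0.98 [333.8 237.1] 471 [0.504  0.1204 0.0215] [116. 119. 109.]
top tin 0.85 [361.  303.3] 497 [0.3519 0.0603 0.0215] [116.  93.  95.]
top tin 0.66 [214.6 271.4] 492 [0.4269 0.3988 0.0215] [ 49. 101.  89.]
scene flag 0.79 [346. 193.] 805
scene flag 0.78 [370. 178.] 760
scene flag 0.74 [298. 183.] 983
scene tin 0.83 [423.  248.3] 518 [0.3393 0.0752 0.0215] [186. 122. 127.]
scene tin 0.78 [303.8 326.2] 788 [0.4162 0.3962 0.0215] [ 72. 146. 131.]
scene tin 0.57 [351.7 233.9] 476 [0.4929 0.1226 0.0215] [166. 153. 137.]
[ 0.5828  0.1112 -0.0392] 0.642
[ 0.5831  0.1112 -0.0351] 0.644
[ 0.583   0.1111 -0.0343] 0.644
[0.087 0.09  0.087 0.122 0.136 0.12 ]
```

View pics/ov_top.png

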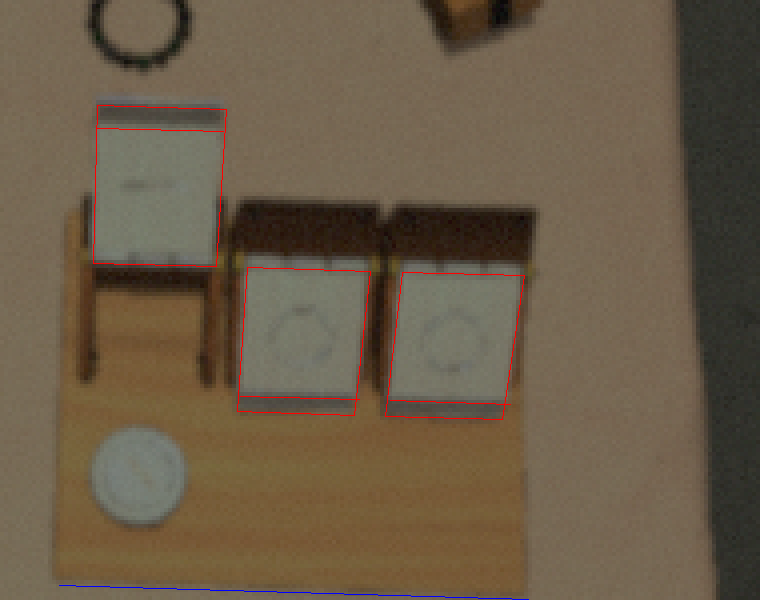

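View pics/ov_scene.png

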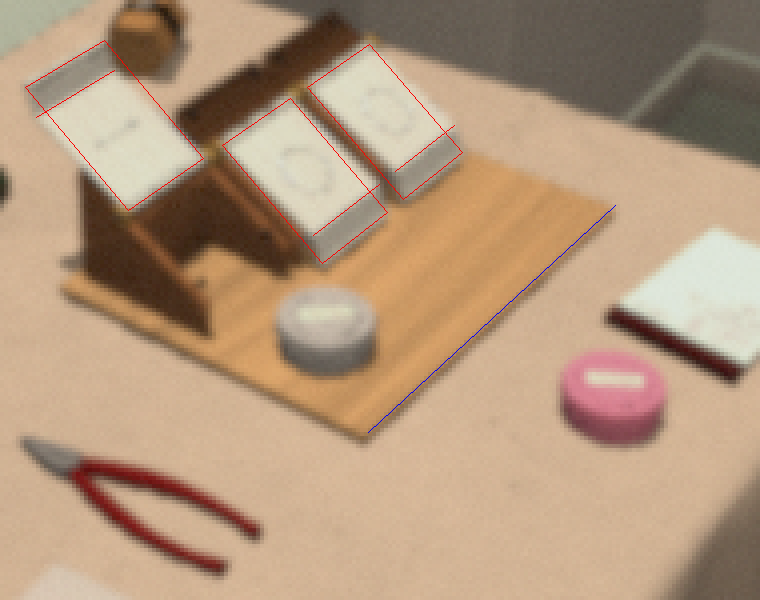

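The overlay agrees to about 3 mm: bay_a origin ≈ (0.583, 0.111), yaw ≈ -2.2°. The tin is at about (-79, +6) mm in the bay frame, which matches the description. I approach behind the tin with the claw at 0.3, so the two fingertips form a cradle.

```bash
python3 -m pendant '[{"x":0.3,"y":0.1,"rz":-0.05,"claw":0.3},{"x":0.6,"y":0.3,"rz":-0.1,"claw":0.3},{"x":0.87,"y":0.5,"rz":-0.133,"claw":0.3},{"x":0.87,"y":0.65,"rz":-0.133,"claw":0.3},{"x":0.87,"y":0.8,"rz":-0.133,"claw":0.3},{"x":0.87,"y":1,"rz":-0.133,"claw":0.3},{"x":0.87,"y":1,"rz":-0.133,"claw":0.3},{"x":0.87,"y":1,"rz":-0.133,"claw":0.3}]'
python3 -m pendant '[{"y":0.2,"claw":0.3},{"y":0.4,"claw":0.3},{"y":0.6,"claw":0.3},{"y":0.8,"claw":0.3},{"y":1,"claw":0.3},{"y":1,"claw":0.3},{"y":1,"claw":0.3},{"y":1,"claw":0.3}]'
python3 -m pendant '[{"y":0.2,"claw":0.3},{"y":0.4,"claw":0.3},{"y":0.6,"claw":0.3},{"y":0.81,"claw":0.3},{"y":0.81,"z":-0.2,"claw":0.3},{"y":0.81,"z":-0.4,"claw":0.3},{"y":0.81,"z":-0.4,"claw":0.3},{"y":0.81,"z":-0.4,"claw":0.3}]'
python3 - <<'E'
from h import *
s=sense(); print(s['tcp_pos'],s['ee_rot'].round(3),s['gripper_width'])
for n in ('wrist','top'): p=capture(n); save(p,n+'1.png')
for r in regions_of(p,'job_tin'): print(r['conf'],r['centre'],ray(p,r['centre'],.03))
E
```

```text
[ 0.23113207 -0.58064643  0.18835907] [[-0.929 -0.37  -0.   ]
 [-0.37   0.929  0.   ]
 [ 0.     0.    -1.   ]] 0.9968297995006864
0.83 [360.4, 305.7] [0.34733248 0.06260927 0.03      ]
0.7 [333.9, 237.7] [0.50184055 0.12045391 0.03      ]
0.56 [216.5, 268.6] [0.43322561 0.39236912 0.03      ]
0.43 [265.8, 232.5] [0.51553437 0.27995257 0.03      ]$[0]: bad value
$[0]: bad value
$[0]: bad value
```

View pics/wrist1.png

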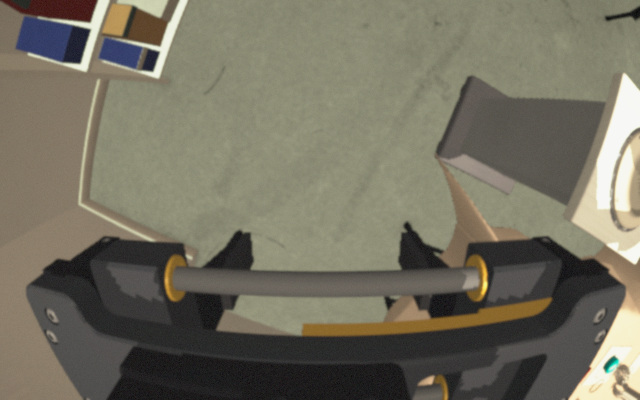

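The wrist view shows only the floor beside the table and the gripper's own body, which is widest along the closing axis. The moves were refused, so nothing has moved. I'll write every key in each row.

```bash
python3 -m pendant '[{"x":0.3,"y":0.1,"z":0,"rx":0,"ry":0,"rz":-0.05,"claw":0.3},{"x":0.6,"y":0.3,"z":0,"rx":0,"ry":0,"rz":-0.1,"claw":0.3},{"x":0.87,"y":0.5,"z":0,"rx":0,"ry":0,"rz":-0.133,"claw":0.3},{"x":0.87,"y":0.65,"z":0,"rx":0,"ry":0,"rz":-0.133,"claw":0.3},{"x":0.87,"y":0.8,"z":0,"rx":0,"ry":0,"rz":-0.133,"claw":0.3},{"x":0.87,"y":1,"z":0,"rx":0,"ry":0,"rz":-0.133,"claw":0.3},{"x":0.87,"y":1,"z":0,"rx":0,"ry":0,"rz":-0.133,"claw":0.3},{"x":0.87,"y":1,"z":0,"rx":0,"ry":0,"rz":-0.133,"claw":0.3}]'
```

```text
time_s: 2.25
tcp_pos: [0.449, -0.3308, 0.1888]
ee_rot: [[-0.999, 0.038, 0.001], [0.038, 0.999, -0.001], [-0.001, -0.001, -1.0]]
wrist_force: [0.5, -0.4, 0.3]
gripper_width: 0.306
gripper_force: 0.0
```

```bash
python3 -m pendant '[{"x":0,"y":0.2,"z":0,"rx":0,"ry":0,"rz":0,"claw":0.3},{"x":0,"y":0.4,"z":0,"rx":0,"ry":0,"rz":0,"claw":0.3},{"x":0,"y":0.6,"z":0,"rx":0,"ry":0,"rz":0,"claw":0.3},{"x":0,"y":0.8,"z":0,"rx":0,"ry":0,"rz":0,"claw":0.3},{"x":0,"y":1,"z":0,"rx":0,"ry":0,"rz":0,"claw":0.3},{"x":0,"y":1,"z":0,"rx":0,"ry":0,"rz":0,"claw":0.3},{"x":0,"y":1,"z":0,"rx":0,"ry":0,"rz":0,"claw":0.3},{"x":0,"y":1,"z":0,"rx":0,"ry":0,"rz":0,"claw":0.3}]'
python3 -m pendant '[{"x":0,"y":0.2,"z":0,"rx":0,"ry":0,"rz":0,"claw":0.3},{"x":0,"y":0.4,"z":0,"rx":0,"ry":0,"rz":0,"claw":0.3},{"x":0,"y":0.6,"z":0,"rx":0,"ry":0,"rz":0,"claw":0.3},{"x":-0.02,"y":0.81,"z":0,"rx":0,"ry":0,"rz":0,"claw":0.3},{"x":-0.02,"y":0.81,"z":-0.2,"rx":0,"ry":0,"rz":0,"claw":0.3},{"x":-0.02,"y":0.81,"z":-0.4,"rx":0,"ry":0,"rz":0,"claw":0.3},{"x":-0.02,"y":0.81,"z":-0.5,"rx":0,"ry":0,"rz":0,"claw":0.3},{"x":-0.02,"y":0.81,"z":-0.5,"rx":0,"ry":0,"rz":0,"claw":0.3}]'
python3 - <<'E'
from h import *
p=capture('scene')
save(p,'s1.png'); im=cv2.imread('pics/s1.png')[120:290,260:470]; cv2.imwrite('pics/s1c.png',cv2.resize(im,None,fx=3,fy=3,interpolation=3))
E
```

```text
time_s: 3.25
tcp_pos: [0.4487, -0.082, 0.1882]
ee_rot: [[-0.999, 0.041, -0.0], [0.041, 0.999, -0.0], [0.0, -0.0, -1.0]]
wrist_force: [-0.2, 0.2, 0.7]
gripper_width: 0.299
gripper_force: 0.0
time_s: 4.25
tcp_pos: [0.4428, 0.12, 0.0616]
ee_rot: [[-0.999, 0.041, -0.004], [0.041, 0.999, -0.003], [0.004, -0.003, -1.0]]
wrist_force: [0.4, 0.3, 0.6]
gripper_width: 0.302
gripper_force: 0.0
```

View pics/s1c.png

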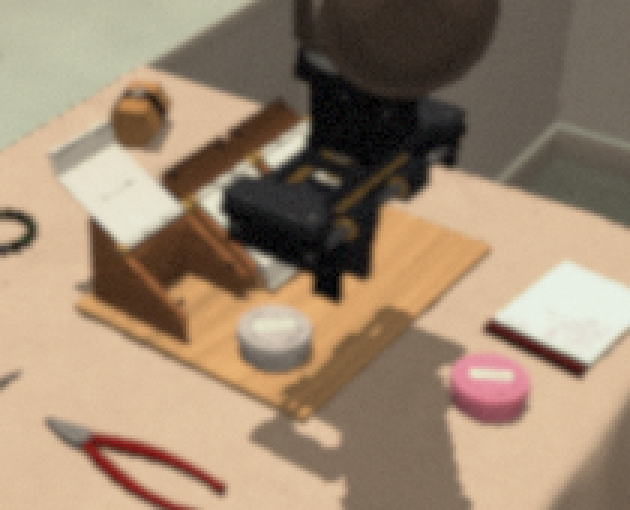

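The fingertips are above the board, behind the tin at crop (275,338) and in line with it. I descend and start a slow push.

```bash
python3 -m pendant '[{"x":0,"y":-0.005,"z":-0.09,"rx":0,"ry":0,"rz":0,"claw":0.3},{"x":0,"y":-0.005,"z":-0.178,"rx":0,"ry":0,"rz":0,"claw":0.3},{"x":0,"y":-0.005,"z":-0.178,"rx":0,"ry":0,"rz":0,"claw":0.3},{"x":0.03,"y":-0.005,"z":-0.178,"rx":0,"ry":0,"rz":0,"claw":0.3},{"x":0.06,"y":-0.005,"z":-0.178,"rx":0,"ry":0,"rz":0,"claw":0.3},{"x":0.08,"y":-0.005,"z":-0.178,"rx":0,"ry":0,"rz":0,"claw":0.3},{"x":0.1,"y":-0.005,"z":-0.178,"rx":0,"ry":0,"rz":0,"claw":0.3},{"x":0.12,"y":-0.01,"z":-0.178,"rx":0,"ry":0,"rz":0,"claw":0.3}]'
python3 - <<'E'
from h import *
for n in ('top','scene'):
    p=capture(n)
    for r in regions_of(p,'job_tin'): print(n,r['conf'],r['centre'],ray(p,r['centre'],.03 if n=='top' else .0215))
E
```

```text
time_s: 5.3
tcp_pos: [0.474, 0.1193, 0.0189]
ee_rot: [[-0.999, 0.039, 0.0], [0.039, 0.999, 0.0], [-0.0, 0.0, -1.0]]
wrist_force: [-0.6, -0.1, 0.5]
gripper_width: 0.3
gripper_force: 0.0
top 0.92 [218.7, 271.4] [0.42682217 0.38704567 0.03      ]
top 0.63 [362.3, 305.6] [0.34751307 0.05829655 0.03      ]
scene 0.95 [424.5, 245.6] [0.34071359 0.06497872 0.0215    ]
scene 0.84 [352.3, 233.9] [0.49182806 0.12183208 0.0215    ]
scene 0.63 [302.1, 327.7] [0.41653394 0.40062831 0.0215    ]
```

```bash
python3 -m pendant '[{"x":0.015,"y":-0.002,"z":0,"rx":0,"ry":0,"rz":0,"claw":0.3},{"x":0.03,"y":-0.005,"z":0,"rx":0,"ry":0,"rz":0,"claw":0.3},{"x":0.045,"y":-0.01,"z":0,"rx":0,"ry":0,"rz":0,"claw":0.3},{"x":0.06,"y":-0.012,"z":0,"rx":0,"ry":0,"rz":0,"claw":0.3},{"x":0.075,"y":-0.015,"z":0,"rx":0,"ry":0,"rz":0,"claw":0.3},{"x":0.09,"y":-0.018,"z":0,"rx":0,"ry":0,"rz":0,"claw":0.3},{"x":0.1,"y":-0.02,"z":0,"rx":0,"ry":0,"rz":0,"claw":0.3},{"x":0.1,"y":-0.02,"z":0,"rx":0,"ry":0,"rz":0,"claw":0.3}]'
python3 - <<'E'
from h import *
p=capture('scene')
for r in regions_of(p,'job_tin'): print(r['conf'],r['centre'],ray(p,r['centre'],.0215))
save(p,'s2.png'); im=cv2.imread('pics/s2.png')[150:270,270:430]; cv2.imwrite('pics/s2c.png',cv2.resize(im,None,fx=4,fy=4,interpolation=3))
E
```

```text
time_s: 6.5
tcp_pos: [0.4988, 0.1143, 0.0188]
ee_rot: [[-0.999, 0.039, 0.0], [0.039, 0.999, 0.0], [-0.0, 0.0, -1.0]]
wrist_force: [-0.7, 0.4, 0.5]
gripper_width: 0.301
gripper_force: 0.0
0.97 [423.1, 244.7] [0.34456965 0.06394009 0.0215    ]
0.77 [354.2, 234.3] [0.48752678 0.12056554 0.0215    ]
0.7 [300.3, 327.7] [0.41914622 0.40250636 0.0215    ]
```

View pics/s2c.png

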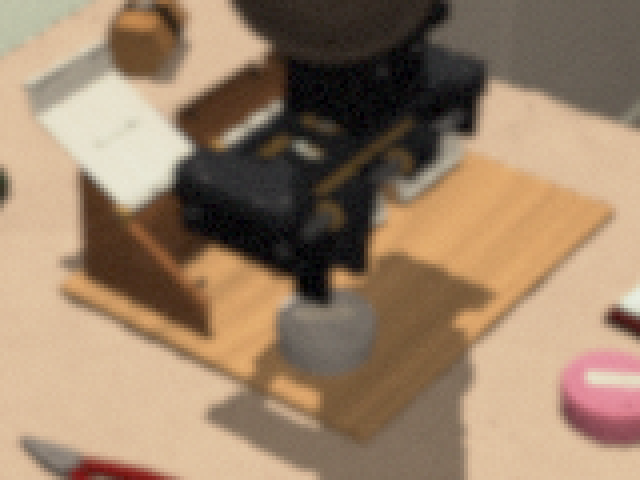

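```bash
python3 - <<'E'
from h import *
for n in('scene','top'):
    p=capture(n)
    for y in(-.028,-.013,.013,.028):
        print(n,y,proj(p,[[.4988+dx,.1143+y,z] for dx in(-.0095,.0095) for z in(.0188,.05)]).round(1).tolist())
    print(proj(p,[[.502,.1205,.033],[.502,.1205,.01],[.534,.1128,.033]]).round(1).tolist())
    save(p,n+'3.png')
    for r in regions_of(p,'job_tin'): print(r['conf'],r['centre'],r['region'].sum())
a=cv2.imread('pics/scene3.png')[200:260,320:400];b=cv2.imread('pics/top3.png')[150:250,290:400]
cv2.imwrite('pics/x3.png',np.hstack([cv2.resize(a,(400,300),interpolation=3),cv2.resize(b,(330,300),interpolation=3)]))
E
```

```text
scene -0.028 [[361.6, 227.5], [362.1, 216.6], [354.7, 224.6], [355.1, 213.8]]
scene -0.013 [[358.1, 230.7], [358.5, 219.8], [351.2, 227.8], [351.5, 216.9]]
scene 0.013 [[351.9, 236.5], [352.2, 225.4], [344.9, 233.5], [345.1, 222.5]]
scene 0.028 [[348.2, 239.9], [348.5, 228.8], [341.2, 236.8], [341.3, 225.7]]
[[349.0, 228.0], [348.8, 236.0], [339.3, 221.5]]
0.73 [300.0, 328.9] 813
0.65 [347.8, 237.3] 437
0.62 [423.8, 247.9] 542
top -0.028 [[348.3, 243.3], [349.2, 242.3], [348.2, 235.2], [349.0, 234.0]]
top -0.013 [[342.0, 243.3], [342.6, 242.4], [341.8, 235.3], [342.4, 234.1]]
top 0.013 [[331.0, 243.4], [331.2, 242.5], [330.8, 235.4], [331.1, 234.2]]
top 0.028 [[324.6, 243.5], [324.6, 242.6], [324.5, 235.4], [324.5, 234.2]]
[[333.9, 237.5], [333.7, 238.3], [337.0, 223.8]]
0.97 [359.6, 305.1] 530
0.61 [340.2, 164.1] 1290
```

View pics/x3.png

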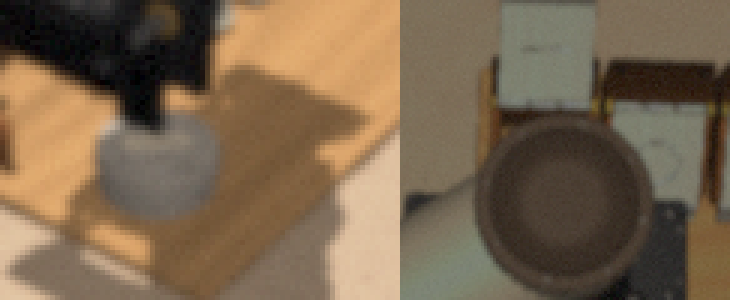

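The fingertips show about 12 px higher in the scene view than the reported TCP should, and the tin has not moved. I'll check which one is wrong before going on.

```bash
python3 - <<'E'
from h import *
s=sense(); print(s['tcp_pos'],s['joints'].round(2),s['wrist_force'])
p=capture('top')
for z in(.02,.1,.2,.3,.4): print(z,proj(p,[[.4988,.1143,z],[.52,.075,z]]).round(1).tolist())
p=capture('wrist'); save(p,'w3.png'); W=p['world_to_cam']; print(W.round(3).tolist(),(-W[:3,:3].T@W[:3,3]).round(3),p['mtx'].tolist())
E
```

```text
[0.4985486  0.11435971 0.01887427] [  31.12   22.38  -27.68   -0.    -39.94 -123.35] [-0.08494619 -1.2604592   0.53706391]
0.02 [[336.4, 239.3], [352.8, 230.2]]
0.1 [[337.6, 236.4], [355.5, 226.5]]
0.2 [[339.4, 231.9], [359.7, 220.7]]
0.3 [[341.8, 226.1], [365.1, 213.2]]
0.4 [[345.1, 218.2], [372.5, 203.1]]
[[0.038, 0.999, 0.0, -0.135], [-0.957, 0.037, -0.288, 0.459], [-0.288, 0.011, 0.958, -0.085], [0.0, 0.0, 0.0, 1.0]] [0.42  0.119 0.214] [[309.70691628693146, 0.0, 325.50655375344013], [0.0, 309.70691628693146, 197.79997192432282], [0.0, 0.0, 1.0]]
```

View pics/w3.png

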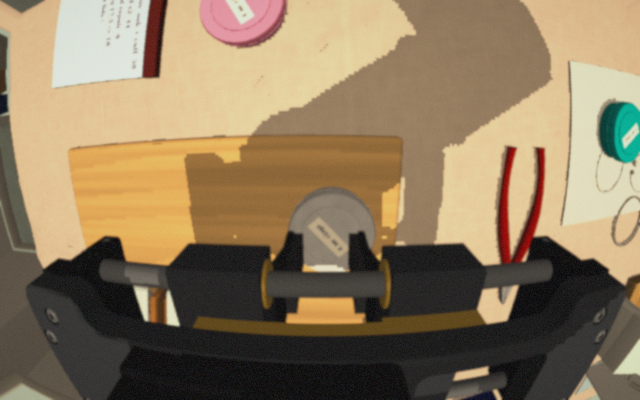

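The wrist view shows the fingertips at about (290,235) and (370,235), overlying the lid of the tin (332,228). Both cameras put the real fingertips about 30 mm above the reported TCP, so they passed over the tin without touching it. I go back behind the tin and feel down to the board in small steps.

```bash
python3 -m pendant '[{"x":-0.05,"y":0.005,"z":0.02,"rx":0,"ry":0,"rz":0,"claw":0.3},{"x":-0.1,"y":0.01,"z":0.02,"rx":0,"ry":0,"rz":0,"claw":0.3},{"x":-0.15,"y":0.015,"z":0.02,"rx":0,"ry":0,"rz":0,"claw":0.3},{"x":-0.2,"y":0.02,"z":0.02,"rx":0,"ry":0,"rz":0,"claw":0.3},{"x":-0.24,"y":0.022,"z":0.02,"rx":0,"ry":0,"rz":0,"claw":0.3},{"x":-0.24,"y":0.022,"z":0,"rx":0,"ry":0,"rz":0,"claw":0.3},{"x":-0.24,"y":0.022,"z":-0.015,"rx":0,"ry":0,"rz":0,"claw":0.3},{"x":-0.24,"y":0.022,"z":-0.025,"rx":0,"ry":0,"rz":0,"claw":0.3}]'
python3 - <<'E'
from h import *
p=capture('scene'); save(p,'s4.png'); s=sense(); print(s['tcp_pos'],s['wrist_force'])
P=proj(p,[s['tcp_pos']+np.array([dx,dy,0]) for dy in(.013,.028) for dx in(-.0095,.0095)]); print(P.round(1).tolist())
im=cv2.resize(cv2.imread('pics/s4.png')[180:270,310:430],None,fx=6,fy=6,interpolation=3)
for u,v in P: cv2.circle(im,(int((u-310)*6+3),int((v-180)*6+3)),3,(0,0,255),-1)
cv2.imwrite('pics/s4c.png',im)
E
```

```text
time_s: 7.9
tcp_pos: [0.4389, 0.1198, 0.0121]
ee_rot: [[-0.999, 0.039, -0.0], [0.039, 0.999, -0.0], [0.0, -0.0, -1.0]]
wrist_force: [-0.4, 0.1, 0.7]
gripper_width: 0.299
gripper_force: 0.0
[0.43865218 0.1196618  0.01187564] [ 0.46524231 -0.2038299  -0.25846625]
[[373.4, 250.1], [366.0, 246.9], [369.9, 253.7], [362.4, 250.4]]
```

View pics/s4c.png

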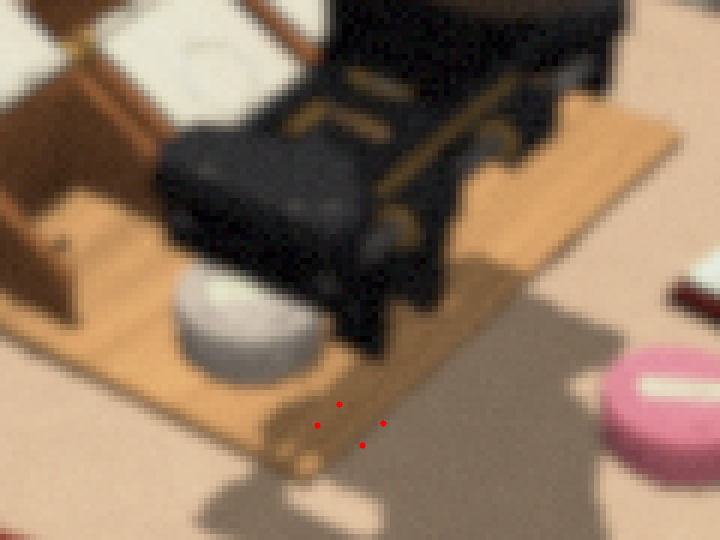

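(That was the tenth view, so from here I work by numbers.) The real tips end near crop (360,350), about 33 mm above the reported TCP point (350,425). I feel downwards in small steps.

```bash
python3 -m pendant '[{"x":0,"y":0,"z":-0.002,"rx":0,"ry":0,"rz":0,"claw":0.3},{"x":0,"y":0,"z":-0.004,"rx":0,"ry":0,"rz":0,"claw":0.3},{"x":0,"y":0,"z":-0.006,"rx":0,"ry":0,"rz":0,"claw":0.3},{"x":0,"y":0,"z":-0.008,"rx":0,"ry":0,"rz":0,"claw":0.3},{"x":0,"y":0,"z":-0.01,"rx":0,"ry":0,"rz":0,"claw":0.3},{"x":0,"y":0,"z":-0.012,"rx":0,"ry":0,"rz":0,"claw":0.3},{"x":0,"y":0,"z":-0.014,"rx":0,"ry":0,"rz":0,"claw":0.3},{"x":0,"y":0,"z":-0.016,"rx":0,"ry":0,"rz":0,"claw":0.3}]'
```

```text
time_s: 8.95
tcp_pos: [0.4386, 0.1198, 0.0086]
ee_rot: [[-0.999, 0.039, -0.0], [0.039, 0.999, -0.0], [0.0, -0.0, -1.0]]
wrist_force: [-0.5, -0.1, -0.1]
gripper_width: 0.297
gripper_force: 0.0
```

```bash
python3 -m pendant '[{"x":0,"y":0,"z":-0.003,"rx":0,"ry":0,"rz":0,"claw":0.3},{"x":0,"y":0,"z":-0.006,"rx":0,"ry":0,"rz":0,"claw":0.3},{"x":0,"y":0,"z":-0.009,"rx":0,"ry":0,"rz":0,"claw":0.3},{"x":0,"y":0,"z":-0.012,"rx":0,"ry":0,"rz":0,"claw":0.3},{"x":0,"y":0,"z":-0.015,"rx":0,"ry":0,"rz":0,"claw":0.3},{"x":0,"y":0,"z":-0.018,"rx":0,"ry":0,"rz":0,"claw":0.3},{"x":0,"y":0,"z":-0.021,"rx":0,"ry":0,"rz":0,"claw":0.3},{"x":0,"y":0,"z":-0.024,"rx":0,"ry":0,"rz":0,"claw":0.3}]'
```

```text
time_s: 9.95
tcp_pos: [0.4387, 0.1198, 0.0026]
ee_rot: [[-0.999, 0.039, 0.0], [0.039, 0.999, 0.0], [-0.0, 0.0, -1.0]]
wrist_force: [0.5, -0.1, -0.4]
gripper_width: 0.301
gripper_force: 0.0
```

```bash
python3 -m pendant '[{"x":0,"y":0,"z":-0.005,"rx":0,"ry":0,"rz":0,"claw":0.3},{"x":0,"y":0,"z":-0.01,"rx":0,"ry":0,"rz":0,"claw":0.3},{"x":0,"y":0,"z":-0.015,"rx":0,"ry":0,"rz":0,"claw":0.3},{"x":0,"y":0,"z":-0.02,"rx":0,"ry":0,"rz":0,"claw":0.3},{"x":0,"y":0,"z":-0.025,"rx":0,"ry":0,"rz":0,"claw":0.3},{"x":0,"y":0,"z":-0.03,"rx":0,"ry":0,"rz":0,"claw":0.3},{"x":0,"y":0,"z":-0.035,"rx":0,"ry":0,"rz":0,"claw":0.3},{"x":0,"y":0,"z":-0.04,"rx":0,"ry":0,"rz":0,"claw":0.3}]'
python3 - <<'E'
from h import *
p=capture('scene'); s=sense(); g=p['color'].max(2)
for c in range(360,388): print(c,g[228:254:1,c].tolist())
t=s['tcp_pos'];print(t)
for h in(0,.02,.03,.035,.04):
  print(h,proj(p,[t+np.array([dx,dy,h]) for dy in(.013,.028) for dx in(-.0095,.0095)]).round(1).tolist(),proj(p,[t+np.array([dx,-dy,h]) for dy in(.013,.028) for dx in(-.0095,.0095)]).round(1).tolist())
E
```

```text
time_s: 10.95
tcp_pos: [0.4387, 0.1199, -0.0075]
ee_rot: [[-0.999, 0.039, 0.0], [0.039, 0.999, 0.0], [-0.0, 0.0, -1.0]]
wrist_force: [-0.5, 0.1, -1.2]
gripper_width: 0.297
gripper_force: 0.0
360 [22, 21, 16, 4, 8, 9, 11, 7, 6, 19, 46, 75, 97, 119, 147, 176, 182, 168, 136, 116, 120, 119, 127, 127, 125, 124]
361 [25, 18, 15, 11, 10, 19, 16, 14, 18, 19, 35, 64, 97, 131, 164, 187, 193, 173, 140, 122, 122, 125, 126, 129, 128, 121]
362 [26, 19, 11, 16, 21, 21, 22, 24, 25, 19, 24, 51, 91, 138, 169, 189, 185, 165, 137, 126, 122, 125, 129, 127, 125, 118]
363 [22, 25, 15, 14, 18, 23, 35, 39, 32, 23, 5, 39, 76, 127, 162, 172, 164, 143, 129, 124, 125, 127, 123, 122, 120, 119]
364 [27, 20, 20, 19, 17, 21, 32, 40, 35, 23, 12, 25, 56, 95, 122, 131, 128, 124, 125, 125, 126, 124, 123, 121, 119, 121]
365 [22, 23, 25, 9, 17, 25, 29, 36, 37, 17, 23, 16, 36, 58, 71, 80, 89, 107, 126, 127, 126, 123, 120, 121, 119, 127]
366 [27, 27, 22, 14, 11, 21, 20, 22, 27, 24, 13, 12, 11, 9, 32, 42, 66, 102, 122, 127, 125, 121, 118, 120, 121, 123]
367 [23, 21, 21, 18, 15, 10, 25, 21, 19, 22, 15, 12, 19, 8, 17, 24, 52, 
[... 2495 characters left out ...]
88  0.11977351 -0.00761126]
0 [[373.0, 256.9], [365.7, 253.7], [369.5, 260.6], [362.1, 257.3]] [[379.0, 250.7], [371.7, 247.6], [382.3, 247.2], [375.1, 244.2]]
0.02 [[373.5, 250.0], [366.1, 246.7], [369.9, 253.6], [362.5, 250.3]] [[379.5, 243.8], [372.2, 240.7], [382.9, 240.4], [375.6, 237.3]]
0.03 [[373.7, 246.4], [366.3, 243.2], [370.1, 250.1], [362.6, 246.8]] [[379.7, 240.3], [372.4, 237.2], [383.1, 236.9], [375.8, 233.8]]
0.035 [[373.8, 244.6], [366.3, 241.4], [370.2, 248.3], [362.7, 245.0]] [[379.9, 238.5], [372.5, 235.5], [383.3, 235.1], [375.9, 232.1]]
0.04 [[373.9, 242.9], [366.4, 239.7], [370.3, 246.5], [362.8, 243.2]] [[380.0, 236.8], [372.6, 233.7], [383.4, 233.4], [376.1, 230.3]]
```

Result: the fingertips end about 30 mm short of the reported TCP, so real tip = TCP + 30 mm back along the tool. The gripper body is therefore closer to the work too. I tilt the tool 20° so the body leans away from the neighbouring flags, with the tip at about 17 mm.

```bash
python3 -m pendant '[{"x":0,"y":0,"z":0.05,"rx":0,"ry":0,"rz":0,"claw":0.3},{"x":0.02,"y":0,"z":0.05,"rx":0,"ry":-0.05,"rz":0,"claw":0.3},{"x":0.04,"y":0,"z":0.05,"rx":0,"ry":-0.111,"rz":0,"claw":0.3},{"x":0.04,"y":0,"z":0.05,"rx":0,"ry":-0.111,"rz":0,"claw":0.3},{"x":0.04,"y":0,"z":0.03,"rx":0,"ry":-0.111,"rz":0,"claw":0.3},{"x":0.04,"y":0,"z":0.01,"rx":0,"ry":-0.111,"rz":0,"claw":0.3},{"x":0.04,"y":0,"z":-0.005,"rx":0,"ry":-0.111,"rz":0,"claw":0.3},{"x":0.04,"y":0,"z":-0.012,"rx":0,"ry":-0.111,"rz":0,"claw":0.3}]'
python3 -m pendant '[{"x":0.02,"y":0,"z":0,"rx":0,"ry":0,"rz":0,"claw":0.3},{"x":0.04,"y":0,"z":0,"rx":0,"ry":0,"rz":0,"claw":0.3},{"x":0.06,"y":0,"z":0,"rx":0,"ry":0,"rz":0,"claw":0.3},{"x":0.08,"y":0,"z":0,"rx":0,"ry":0,"rz":0,"claw":0.3},{"x":0.1,"y":0,"z":0,"rx":0,"ry":0,"rz":0,"claw":0.3},{"x":0.12,"y":0,"z":0,"rx":0,"ry":0,"rz":0,"claw":0.3},{"x":0.14,"y":0,"z":0,"rx":0,"ry":0,"rz":0,"claw":0.3},{"x":0.14,"y":0,"z":0,"rx":0,"ry":0,"rz":0,"claw":0.3}]'
python3 - <<'E'
from h import *
p=capture('scene'); print(sense()['wrist_force'])
for r in regions_of(p,'job_tin'): print(r['conf'],r['centre'],r['region'].sum(),ray(p,r['centre'],.0215))
E
```

```text
time_s: 12.0
tcp_pos: [0.4468, 0.1103, 0.0355]
ee_rot: [[-0.961, 0.027, 0.275], [0.03, 0.999, 0.009], [-0.275, 0.017, -0.961]]
wrist_force: [0.4, -0.4, 0.1]
gripper_width: 0.302
gripper_force: 0.0
time_s: 13.0
tcp_pos: [0.4826, 0.1107, 0.0362]
ee_rot: [[-0.961, 0.025, 0.277], [0.029, 1.0, 0.01], [-0.276, 0.018, -0.961]]
wrist_force: [0.3, 0.1, 0.2]
gripper_width: 0.302
gripper_force: 0.0
[-0.12906813 -0.12779242  0.16423699]
0.75 [425.5, 249.7] 487 [0.33282241 0.07637138 0.0215    ]
0.58 [300.4, 327.0] 761 [0.4199931  0.40115409 0.0215    ]
```

The tilted pose is out of reach, so the tool stayed high, clear of the tin. From the earlier frame, the body's lower edge projects about 75 mm above the real tips, so no tilt is needed. I return to vertical and re-measure.

```bash
python3 -m pendant '[{"x":-0.05,"y":0,"z":0.1,"rx":0,"ry":0.04,"rz":0,"claw":0.3},{"x":-0.1,"y":0,"z":0.1,"rx":0,"ry":0.08,"rz":0,"claw":0.3},{"x":-0.18,"y":0,"z":0.1,"rx":0,"ry":0.111,"rz":0,"claw":0.3},{"x":-0.18,"y":0,"z":0.1,"rx":0,"ry":0.111,"rz":0,"claw":0.3},{"x":-0.18,"y":0,"z":0.1,"rx":0,"ry":0.111,"rz":0,"claw":0.3},{"x":-0.18,"y":0,"z":0.1,"rx":0,"ry":0.111,"rz":0,"claw":0.3},{"x":-0.18,"y":0,"z":0.1,"rx":0,"ry":0.111,"rz":0,"claw":0.3},{"x":-0.18,"y":0,"z":0.1,"rx":0,"ry":0.111,"rz":0,"claw":0.3}]'
python3 - <<'E'
from h import *
p=capture('scene'); print(sense()['joints'].round(1))
for r in regions_of(p,'job_tin'): print(r['conf'],r['centre'],r['region'].sum(),ray(p,r['centre'],.0215))
E
```

```text
time_s: 14.1
tcp_pos: [0.4366, 0.1102, 0.0611]
ee_rot: [[-0.997, 0.029, -0.069], [0.029, 1.0, 0.009], [0.069, 0.007, -0.998]]
wrist_force: [-0.1, 0.1, -0.1]
gripper_width: 0.297
gripper_force: 0.0
[  32.8   15.6  -29.1   -3.5  -48.3 -122.1]
0.78 [352.9, 232.4] 448 [0.49373821 0.1164175  0.0215    ]
0.75 [423.5, 248.4] 483 [0.33826716 0.07490037 0.0215    ]
0.56 [303.4, 327.4] 794 [0.41506921 0.39873564 0.0215    ]
```

```bash
python3 -m pendant '[{"x":0.008,"y":0.02,"z":0,"rx":-0.003,"ry":-0.022,"rz":-0.003,"claw":0.3},{"x":0.008,"y":0.04,"z":0,"rx":-0.003,"ry":-0.022,"rz":-0.003,"claw":0.3},{"x":0.008,"y":0.04,"z":-0.08,"rx":-0.003,"ry":-0.022,"rz":-0.003,"claw":0.3},{"x":0.008,"y":0.04,"z":-0.15,"rx":-0.003,"ry":-0.022,"rz":-0.003,"claw":0.3},{"x":0.008,"y":0.04,"z":-0.2,"rx":-0.003,"ry":-0.022,"rz":-0.003,"claw":0.3},{"x":0.008,"y":0.04,"z":-0.25,"rx":-0.003,"ry":-0.022,"rz":-0.003,"claw":0.3},{"x":0.008,"y":0.04,"z":-0.28,"rx":-0.003,"ry":-0.022,"rz":-0.003,"claw":0.3},{"x":0.008,"y":0.04,"z":-0.29,"rx":-0.003,"ry":-0.022,"rz":-0.003,"claw":0.3}]'
```

```text
time_s: 15.2
tcp_pos: [0.439, 0.1204, -0.0118]
ee_rot: [[-0.999, 0.039, -0.0], [0.039, 0.999, 0.0], [0.0, 0.0, -1.0]]
wrist_force: [0.3, 0.1, 0.2]
gripper_width: 0.3
gripper_force: 0.0
```

```bash
python3 -m pendant '[{"x":0.04,"y":0,"z":0,"rx":0,"ry":0,"rz":0,"claw":0.3},{"x":0.08,"y":0,"z":0,"rx":0,"ry":0,"rz":0,"claw":0.3},{"x":0.1,"y":0,"z":0,"rx":0,"ry":0,"rz":0,"claw":0.3},{"x":0.12,"y":0,"z":0,"rx":0,"ry":0,"rz":0,"claw":0.3},{"x":0.14,"y":-0.002,"z":0,"rx":0,"ry":0,"rz":0,"claw":0.3},{"x":0.16,"y":-0.005,"z":0,"rx":0,"ry":0,"rz":0,"claw":0.3},{"x":0.18,"y":-0.01,"z":0,"rx":0,"ry":0,"rz":0,"claw":0.3},{"x":0.2,"y":-0.015,"z":0,"rx":0,"ry":0,"rz":0,"claw":0.3}]'
python3 - <<'E'
from h import *
p=capture('scene')
for r in regions_of(p,'job_tin'): print(r['conf'],r['centre'],r['region'].sum(),ray(p,r['centre'],.0215))
E
```

```text
time_s: 16.2
tcp_pos: [0.4894, 0.1166, -0.0114]
ee_rot: [[-0.999, 0.039, 0.0], [0.039, 0.999, 0.001], [-0.0, 0.001, -1.0]]
wrist_force: [-0.4, 0.4, -0.0]
gripper_width: 0.295
gripper_force: 0.4
0.72 [423.7, 247.9] 475 [0.33866349 0.07311293 0.0215    ]
0.6 [302.4, 328.2] 755 [0.41539528 0.40120659 0.0215    ]
0.49 [337.9, 232.8] 75 [0.52070041 0.13742842 0.0215    ]
0.18 [296.1, 183.8] 976 [0.73108461 0.02815353 0.0215    ]
```

The tin is moving: it now shows at (338,232), with a light pad contact. I continue into the bay.

```bash
python3 -m pendant '[{"x":0.02,"y":-0.005,"z":0,"rx":0,"ry":0,"rz":0,"claw":0.3},{"x":0.04,"y":-0.008,"z":0,"rx":0,"ry":0,"rz":0,"claw":0.3},{"x":0.06,"y":-0.01,"z":0,"rx":0,"ry":0,"rz":0,"claw":0.3},{"x":0.08,"y":-0.011,"z":0,"rx":0,"ry":0,"rz":0,"claw":0.3},{"x":0.1,"y":-0.012,"z":0,"rx":0,"ry":0,"rz":0,"claw":0.3},{"x":0.12,"y":-0.013,"z":0,"rx":0,"ry":0,"rz":0,"claw":0.3},{"x":0.14,"y":-0.014,"z":0,"rx":0,"ry":0,"rz":0,"claw":0.3},{"x":0.16,"y":-0.015,"z":0,"rx":0,"ry":0,"rz":0,"claw":0.3}]'
python3 -m pendant '[{"x":0.01,"y":0,"z":0,"rx":0,"ry":0,"rz":0,"claw":0.3},{"x":0.02,"y":-0.001,"z":0,"rx":0,"ry":0,"rz":0,"claw":0.3},{"x":0.03,"y":-0.001,"z":0,"rx":0,"ry":0,"rz":0,"claw":0.3},{"x":0.035,"y":-0.001,"z":0,"rx":0,"ry":0,"rz":0,"claw":0.3},{"x":0.04,"y":-0.002,"z":0,"rx":0,"ry":0,"rz":0,"claw":0.3},{"x":0.045,"y":-0.002,"z":0,"rx":0,"ry":0,"rz":0,"claw":0.3},{"x":0.05,"y":-0.002,"z":0,"rx":0,"ry":0,"rz":0,"claw":0.3},{"x":0.054,"y":-0.002,"z":0,"rx":0,"ry":0,"rz":0,"claw":0.3}]'
```

```text
time_s: 17.3
tcp_pos: [0.5294, 0.1129, -0.0114]
ee_rot: [[-0.999, 0.039, 0.0], [0.039, 0.999, 0.001], [-0.0, 0.001, -1.0]]
wrist_force: [0.6, -0.4, -0.6]
gripper_width: 0.301
gripper_force: 0.2
time_s: 18.3
tcp_pos: [0.5427, 0.1124, -0.0114]
ee_rot: [[-0.999, 0.039, 0.0], [0.039, 0.999, 0.001], [-0.0, 0.001, -1.0]]
wrist_force: [0.0, 0.2, -0.3]
gripper_width: 0.3
gripper_force: 0.2
```

Now about 5 mm more in fine steps, watching the force for the back wall.

```bash
python3 -m pendant '[{"x":0.003,"y":0,"z":0,"rx":0,"ry":0,"rz":0,"claw":0.3},{"x":0.006,"y":0,"z":0,"rx":0,"ry":0,"rz":0,"claw":0.3},{"x":0.009,"y":0,"z":0,"rx":0,"ry":0,"rz":0,"claw":0.3},{"x":0.012,"y":0,"z":0,"rx":0,"ry":0,"rz":0,"claw":0.3},{"x":0.014,"y":0,"z":0,"rx":0,"ry":0,"rz":0,"claw":0.3},{"x":0.016,"y":0,"z":0,"rx":0,"ry":0,"rz":0,"claw":0.3},{"x":0.018,"y":0,"z":0,"rx":0,"ry":0,"rz":0,"claw":0.3},{"x":0.02,"y":0,"z":0,"rx":0,"ry":0,"rz":0,"claw":0.3}]'
```

```text
time_s: 19.3
tcp_pos: [0.5476, 0.1124, -0.0114]
ee_rot: [[-0.999, 0.039, 0.0], [0.039, 0.999, 0.001], [-0.0, 0.001, -1.0]]
wrist_force: [-0.9, 0.2, -0.0]
gripper_width: 0.299
gripper_force: 0.2
```

```bash
python3 -m pendant '[{"x":0.002,"y":0,"z":0,"rx":0,"ry":0,"rz":0,"claw":0.3},{"x":0.004,"y":0,"z":0,"rx":0,"ry":0,"rz":0,"claw":0.3},{"x":0.005,"y":0,"z":0,"rx":0,"ry":0,"rz":0,"claw":0.3},{"x":0.006,"y":0,"z":0,"rx":0,"ry":0,"rz":0,"claw":0.3},{"x":0.007,"y":0,"z":0,"rx":0,"ry":0,"rz":0,"claw":0.3},{"x":0.008,"y":0,"z":0,"rx":0,"ry":0,"rz":0,"claw":0.3},{"x":0.009,"y":0,"z":0,"rx":0,"ry":0,"rz":0,"claw":0.3},{"x":0.01,"y":0,"z":0,"rx":0,"ry":0,"rz":0,"claw":0.3}]'
```

```text
time_s: 20.3
tcp_pos: [0.5501, 0.1124, -0.0114]
ee_rot: [[-0.999, 0.039, 0.0], [0.039, 0.999, 0.001], [-0.0, 0.001, -1.0]]
wrist_force: [0.1, -0.4, -0.8]
gripper_width: 0.299
gripper_force: 0.2
```

```bash
python3 -m pendant '[{"x":0.002,"y":0,"z":0,"rx":0,"ry":0,"rz":0,"claw":0.3},{"x":0.004,"y":0,"z":0,"rx":0,"ry":0,"rz":0,"claw":0.3},{"x":0.005,"y":0,"z":0,"rx":0,"ry":0,"rz":0,"claw":0.3},{"x":0.006,"y":0,"z":0,"rx":0,"ry":0,"rz":0,"claw":0.3},{"x":0.007,"y":0,"z":0,"rx":0,"ry":0,"rz":0,"claw":0.3},{"x":0.008,"y":0,"z":0,"rx":0,"ry":0,"rz":0,"claw":0.3},{"x":0.009,"y":0,"z":0,"rx":0,"ry":0,"rz":0,"claw":0.3},{"x":0.01,"y":0,"z":0,"rx":0,"ry":0,"rz":0,"claw":0.3}]'
```

```text
time_s: 21.3
tcp_pos: [0.552, 0.1123, -0.0115]
ee_rot: [[-0.999, 0.039, -0.001], [0.039, 0.999, 0.0], [0.001, 0.0, -1.0]]
wrist_force: [-1.8, 0.7, 1.0]
gripper_width: 0.3
gripper_force: 1.3
```

```bash
python3 -m pendant '[{"x":0.001,"y":0,"z":0,"rx":0,"ry":0,"rz":0,"claw":0.3},{"x":0.002,"y":0,"z":0,"rx":0,"ry":0,"rz":0,"claw":0.3},{"x":0.003,"y":0,"z":0,"rx":0,"ry":0,"rz":0,"claw":0.3},{"x":0.004,"y":0,"z":0,"rx":0,"ry":0,"rz":0,"claw":0.3},{"x":0.004,"y":0,"z":0,"rx":0,"ry":0,"rz":0,"claw":0.3},{"x":0.004,"y":0,"z":0,"rx":0,"ry":0,"rz":0,"claw":0.3},{"x":0.004,"y":0,"z":0,"rx":0,"ry":0,"rz":0,"claw":0.3},{"x":0.004,"y":0,"z":0,"rx":0,"ry":0,"rz":0,"claw":0.3}]'
```

```text
time_s: 22.3
tcp_pos: [0.5522, 0.1122, -0.0116]
ee_rot: [[-0.999, 0.039, -0.002], [0.039, 0.999, -0.0], [0.002, -0.0, -1.0]]
wrist_force: [-5.9, 1.8, 3.2]
gripper_width: 0.303
gripper_force: 2.9
```

The tin is home: 6 N against the back wall at TCP x 0.552, which puts the bay origin at x ≈ 0.587. I retreat, rise and shut the claw, then pass over to behind the lip.

```bash
python3 -m pendant '[{"x":-0.03,"y":0,"z":0,"rx":0,"ry":0,"rz":0,"claw":0.3},{"x":-0.12,"y":0.005,"z":0,"rx":0,"ry":0,"rz":0,"claw":0.3},{"x":-0.24,"y":0.01,"z":0.02,"rx":0,"ry":0,"rz":0,"claw":0.3},{"x":-0.24,"y":0.01,"z":0.16,"rx":0,"ry":0,"rz":0,"claw":0.2},{"x":-0.24,"y":0.01,"z":0.34,"rx":0,"ry":0,"rz":0,"claw":0},{"x":-0.24,"y":0.01,"z":0.52,"rx":0,"ry":0,"rz":0,"claw":0},{"x":-0.24,"y":0.01,"z":0.66,"rx":0,"ry":0,"rz":0,"claw":0},{"x":-0.24,"y":0.01,"z":0.66,"rx":0,"ry":0,"rz":0,"claw":0}]'
python3 -m pendant '[{"x":0.15,"y":-0.01,"z":0,"rx":0,"ry":0,"rz":0,"claw":0},{"x":0.3,"y":-0.02,"z":0,"rx":0,"ry":0,"rz":0,"claw":0},{"x":0.45,"y":-0.03,"z":0,"rx":0,"ry":0,"rz":0,"claw":0},{"x":0.6,"y":-0.03,"z":0,"rx":0,"ry":0,"rz":0,"claw":0},{"x":0.75,"y":-0.035,"z":0,"rx":0,"ry":0,"rz":0,"claw":0},{"x":0.9,"y":-0.035,"z":0,"rx":0,"ry":0,"rz":0,"claw":0},{"x":0.91,"y":-0.035,"z":0,"rx":0,"ry":0,"rz":0,"claw":0},{"x":0.91,"y":-0.035,"z":0,"rx":0,"ry":0,"rz":0,"claw":0}]'
python3 - <<'E'
from h import *
print(sense()['joints'].round(1))
for n in ('top','scene'):
    p=capture(n)
    for l in('job_tin','flag_a'):
        for r in regions_of(p,l): print(n,l,round(r['conf'],2),r['centre'],r['region'].sum(),ray(p,r['centre'],.03 if n=='top' else .0215).round(4))
E
```

```text
time_s: 23.3
tcp_pos: [0.4965, 0.1161, 0.1573]
ee_rot: [[-0.999, 0.038, 0.01], [0.038, 0.999, 0.005], [-0.009, 0.005, -1.0]]
wrist_force: [0.4, 0.2, -0.1]
gripper_width: 0.006
gripper_force: 0.0
time_s: 24.3
tcp_pos: [0.7205, 0.106, 0.1521]
ee_rot: [[-0.999, 0.039, -0.002], [0.039, 0.999, 0.0], [0.002, 0.0, -1.0]]
wrist_force: [-0.2, 0.1, 0.2]
gripper_width: 0.002
gripper_force: 0.0
[  21.    33.6   14.5   -0.   -70.9 -113.3]
top job_tin 0.73 [337.8, 201.6] 432 [0.5874 0.1099 0.03  ]
top job_tin 0.69 [215.8, 270.4] 521 [0.4292 0.3938 0.03  ]
top flag_a 0.81 [413.1, 204.9] 1107 [ 0.5777 -0.0686  0.03  ]
top flag_a 0.74 [337.5, 165.0] 1291 [0.6773 0.1092 0.03  ]
top flag_a 0.74 [375.8, 204.3] 1151 [0.5801 0.0199 0.03  ]
scene job_tin 0.84 [300.0, 327.8] 770 [0.4194 0.403  0.0215]
scene job_tin 0.69 [324.3, 217.7] 292 [0.5802 0.1082 0.0215]
scene job_tin 0.67 [425.4, 249.7] 528 [0.333  0.0765 0.0215]
scene job_tin 0.43 [301.7, 270.0] 475 [0.5108 0.2826 0.0215]
scene flag_a 0.94 [344.3, 193.9] 803 [ 0.5993 -0.0051  0.0215]
scene flag_a 0.91 [297.3, 179.3] 928 [0.7429 0.0084 0.0215]
```

The tin reads (0.587, 0.110), so it is home, and the flag is still back. I descend behind the lip.

```bash
python3 -m pendant '[{"x":0,"y":0,"z":-0.08,"rx":0,"ry":0,"rz":0,"claw":0},{"x":0,"y":0,"z":-0.16,"rx":0,"ry":0,"rz":0,"claw":0},{"x":0,"y":0,"z":-0.22,"rx":0,"ry":0,"rz":0,"claw":0},{"x":0,"y":0,"z":-0.28,"rx":0,"ry":0,"rz":0,"claw":0},{"x":0,"y":0,"z":-0.29,"rx":0,"ry":0,"rz":0,"claw":0},{"x":-0.02,"y":0,"z":-0.29,"rx":0,"ry":0,"rz":0,"claw":0},{"x":-0.04,"y":0,"z":-0.29,"rx":0,"ry":0,"rz":0,"claw":0},{"x":-0.05,"y":0,"z":-0.29,"rx":0,"ry":0,"rz":0,"claw":0}]'
python3 - <<'E'
from h import *
s=sense();t=s['tcp_pos'];print(t,s['wrist_force'])
p=capture('scene'); g=p['color'].max(2); P=proj(p,[t+np.array([-.0095,.015,h]) for h in(.028,.03,.032)]+[t+np.array([.0095,.015,.03])]); print(P.round(1))
u,v=P[1].astype(int); print(u,v); print(g[v-22:v+10,u-12:u+10])
E
```

```text
time_s: 25.6
tcp_pos: [0.7085, 0.1063, 0.082]
ee_rot: [[-0.999, 0.039, 0.002], [0.039, 0.999, 0.001], [-0.002, 0.001, -1.0]]
wrist_force: [0.4, -1.3, 0.4]
gripper_width: 0.008
gripper_force: 0.0
[0.70852675 0.10630777 0.082041  ] [ 0.41395133 -1.32417031  0.35949669]
[[280.5 173.3]
 [280.4 172.5]
 [280.4 171.8]
 [274.4 170.2]]
280 172
[[ 89  78  81  81  84  87  59  28  18  10   7  19  13  19  24  18  14  17
   23  70 131 177]
 [ 67  81  98 117 133 123  83  33  14  18  13   9  14  18   9  16  24  12
   29  70 132 176]
 [ 93 122 144 165 170 148  94  38  18   9  13   8  10  13  13  22   5  19
   33  72 137 183]
 [136 167 182 188 185 156 101  46  14  13  14  12   9  23   9  24  19  23
   32  87 147 195]
 [168 188 194 192 189 164 118  61  24  18  18  15  11  12  18  17  21  18
   41  94 161 200]
 [178 193 197 197 192 177 140  83  34   9   3  11  16   8  19  15  14  25
   54 110 168 209]
 [177 195 198 198 193 185 150  93  40   5  14  17  16  19  14  20  16  24
   61 124 182 215]
 [180 192 193 196 194 185 156 100  42  17  15  16  11   6   7  15  18  29
   71 126 185 218]
 [179 194 196 196 1
[... 1513 characters left out ...]
7 139 136 137 137 137 138 140
  144 145 152 152]
 [223 224 223 224 225 224 223 220 208 175 153 139 136 136 140 143 143 146
  149 150 154 152]
 [225 224 225 225 225 223 225 223 216 192 161 144 136 138 142 147 149 150
  149 151 153 152]
 [226 222 224 225 224 224 227 224 219 201 169 150 142 146 149 152 154 153
  151 150 152 152]
 [225 225 225 224 225 225 225 224 221 207 184 160 151 149 150 154 154 150
  154 154 154 155]
 [224 224 224 225 225 226 224 224 222 216 197 177 162 156 151 154 153 154
  156 151 152 153]
 [223 225 224 225 224 224 222 223 224 221 211 190 170 157 153 155 152 151
  156 155 154 152]
 [223 224 223 224 222 225 224 223 225 222 220 207 188 169 158 152 151 151
  155 154 153 153]]
```

The finger (dark, columns 276–286) is cut off by the lip's edge at rows 163–168, so it is behind the lip. I pull the flag forward and up along its arc.

```bash
python3 -m pendant '[{"x":-0.02,"y":0,"z":0.004,"rx":0,"ry":0,"rz":0,"claw":0},{"x":-0.05,"y":0.002,"z":0.014,"rx":0,"ry":0,"rz":0,"claw":0},{"x":-0.08,"y":0.003,"z":0.024,"rx":0,"ry":0,"rz":0,"claw":0},{"x":-0.104,"y":0.004,"z":0.032,"rx":0,"ry":0,"rz":0,"claw":0},{"x":-0.13,"y":0.005,"z":0.045,"rx":0,"ry":0,"rz":0,"claw":0},{"x":-0.155,"y":0.006,"z":0.058,"rx":0,"ry":0,"rz":0,"claw":0},{"x":-0.175,"y":0.007,"z":0.07,"rx":0,"ry":0,"rz":0,"claw":0},{"x":-0.196,"y":0.008,"z":0.08,"rx":0,"ry":0,"rz":0,"claw":0}]'
python3 - <<'E'
from h import *
p=capture('scene')
for r in regions_of(p,'flag_a'): print(round(r['conf'],2),r['centre'],r['region'].sum())
hx,hz=.621,.072
for a in(28,60,68,75):
    a=np.radians(a); print(np.degrees(a).round(),proj(p,[[hx+.04*np.cos(a),.109,hz+.04*np.sin(a)],[hx+.078*np.cos(a),.108,hz+.078*np.sin(a)]]).round(1).tolist())
E
```

```text
time_s: 26.65
tcp_pos: [0.6591, 0.1082, 0.1012]
ee_rot: [[-0.999, 0.039, -0.0], [0.039, 0.999, 0.001], [0.0, 0.001, -1.0]]
wrist_force: [-0.0, 0.8, 0.6]
gripper_width: 0.004
gripper_force: 0.1
0.8 [370.4, 179.2] 673
0.73 [345.7, 192.6] 871
0.72 [305.9, 176.3] 872
28.0 [[298.0, 183.4], [287.0, 172.6]]
60.0 [[302.8, 179.6], [296.2, 164.9]]
68.0 [[304.5, 179.4], [299.4, 164.3]]
75.0 [[306.0, 179.4], [302.4, 164.3]]
```

The flag is rising as planned, to about 70°. I bring it past upright, follow a little, then back off.

```bash
python3 -m pendant '[{"x":-0.025,"y":0.001,"z":0.005,"rx":0,"ry":0,"rz":0,"claw":0},{"x":-0.05,"y":0.002,"z":0.01,"rx":0,"ry":0,"rz":0,"claw":0},{"x":-0.08,"y":0.003,"z":0.015,"rx":0,"ry":0,"rz":0,"claw":0},{"x":-0.11,"y":0.004,"z":0.015,"rx":0,"ry":0,"rz":0,"claw":0},{"x":-0.14,"y":0.005,"z":0.015,"rx":0,"ry":0,"rz":0,"claw":0},{"x":-0.17,"y":0.006,"z":0.015,"rx":0,"ry":0,"rz":0,"claw":0},{"x":-0.2,"y":0.007,"z":0.015,"rx":0,"ry":0,"rz":0,"claw":0},{"x":-0.2,"y":0.007,"z":0.015,"rx":0,"ry":0,"rz":0,"claw":0}]'
python3 - <<'E'
from h import *
p=capture('scene')
for r in regions_of(p,'flag_a'): print(round(r['conf'],2),r['centre'],r['region'].sum())
hx,hz=.621,.072
for a in(90,110,208): a=np.radians(a); print(np.degrees(a).round(),proj(p,[[hx+.04*np.cos(a),.109,hz+.04*np.sin(a)]]).round(1).tolist())
E
```

```text
time_s: 27.75
tcp_pos: [0.6091, 0.11, 0.105]
ee_rot: [[-0.999, 0.038, 0.0], [0.038, 0.999, 0.001], [-0.0, 0.001, -1.0]]
wrist_force: [0.1, 0.4, -0.0]
gripper_width: 0.005
gripper_force: 0.0
0.9 [369.0, 180.6] 765
0.82 [345.0, 194.8] 897
0.59 [322.3, 184.5] 242
90.0 [[309.5, 180.2]]
110.0 [[314.3, 182.9]]
208.0 [[322.1, 206.1]]
```

```bash
python3 -m pendant '[{"x":0,"y":0,"z":0.1,"rx":0,"ry":0,"rz":0,"claw":0},{"x":0,"y":0,"z":0.25,"rx":0,"ry":0,"rz":0,"claw":0},{"x":0,"y":-0.05,"z":0.4,"rx":0,"ry":0,"rz":0,"claw":0},{"x":0,"y":-0.25,"z":0.4,"rx":0,"ry":0,"rz":0,"claw":0},{"x":0,"y":-0.5,"z":0.4,"rx":0,"ry":0,"rz":0,"claw":0},{"x":0,"y":-0.75,"z":0.4,"rx":0,"ry":0,"rz":0,"claw":0},{"x":0,"y":-1,"z":0.4,"rx":0,"ry":0,"rz":0,"claw":0},{"x":0,"y":-1,"z":0.4,"rx":0,"ry":0,"rz":0,"claw":0}]'
python3 -m pendant '[{"x":0,"y":-0.2,"z":0,"rx":0,"ry":0,"rz":0,"claw":0},{"x":0,"y":-0.4,"z":0,"rx":0,"ry":0,"rz":0,"claw":0},{"x":0,"y":-0.6,"z":0,"rx":0,"ry":0,"rz":0,"claw":0},{"x":0,"y":-0.8,"z":0,"rx":0,"ry":0,"rz":0,"claw":0},{"x":0,"y":-1,"z":0,"rx":0,"ry":0,"rz":0,"claw":0},{"x":0,"y":-1,"z":0,"rx":0,"ry":0,"rz":0,"claw":0},{"x":0,"y":-1,"z":0,"rx":0,"ry":0,"rz":0,"claw":0},{"x":0,"y":-1,"z":0,"rx":0,"ry":0,"rz":0,"claw":0}]'
python3 - <<'E'
from fit import *
q=[.586,.111,-.038]
for n in('top','scene'):
    p=capture(n)
    R=regions_of(p,'flag_a')
    for r in R: print(n,round(r['conf'],2),r['centre'],r['region'].sum())
    for off in(0,-.088,-.176):
        P=proj(p,pts(q,dn,off)); m=np.zeros((400,640),np.uint8); cv2.fillConvexPoly(m,cv2.convexHull(P.round().astype(np.int32)),1)
        print(off,'expect',P.mean(0).round(1),max((np.minimum(m,r['region']).sum()/np.maximum(m,r['region']).sum() for r in R)).round(2))
    for l in('tweezers','pliers','jade_bracelet','job_tin'):print(l,[(round(d['conf'],2),np.round(d['centre']).tolist()) for d in search_frame(p,l)[:3]])
E
```

```text
time_s: 28.85
tcp_pos: [0.6092, -0.1443, 0.2045]
ee_rot: [[-0.999, 0.045, -0.0], [0.045, 0.999, 0.0], [0.0, 0.0, -1.0]]
wrist_force: [0.1, 0.3, -0.1]
gripper_width: 0.007
gripper_force: 0.0
time_s: 29.85
tcp_pos: [0.6101, -0.3886, 0.2052]
ee_rot: [[-0.999, 0.037, 0.001], [0.037, 0.999, 0.001], [-0.001, 0.001, -1.0]]
wrist_force: [-0.7, 0.3, -0.2]
gripper_width: 0.002
gripper_force: 0.0
top 0.89 [338.3, 200.5] 1177
top 0.78 [412.2, 204.5] 1205
top 0.56 [375.5, 203.6] 1154
0 expect [337.4 207.1] 0.92
-0.088 expect [375.  208.2] 0.92
-0.176 expect [412.7 209.2] 0.92
tweezers []
pliers [(0.78, [264.0, 232.0])]
jade_bracelet [(0.81, [332.0, 133.0])]
job_tin [(0.87, [216.0, 271.0]), (0.8, [360.0, 304.0])]
scene 0.88 [343.9, 193.5] 835
scene 0.59 [324.0, 208.8] 950
scene 0.56 [369.8, 179.0] 725
0 expect [326.2 213. ] 0.86
-0.088 expect [348.2 196.5] 0.83
-0.176 expect [368.1 181.6] 0.8
tweezers [(0.74, [251.0, 254.0])]
pliers [(0.77, [307.0, 272.0])]
jade_bracelet [(0.64, [261.0, 194.0])]
job_tin [(0.92, [424.0, 247.0]), (0.69, [300.0, 328.0])]
```

The flag is down and its overlap matches its neighbours. One quick check that the bracelet and tools haven't moved, since the network values scatter.

```bash
python3 - <<'E'
from h import *
for n,bx in(('top',dict(brace=(105,145,315,360),plier=(200,265,255,285),tweez=(165,190,230,290))),('scene',dict(brace=(185,215,240,280)))):
    p=capture(n); a=cv2.imread(f'pics/{n}0.png',0); b=cv2.cvtColor(p['color'],cv2.COLOR_RGB2GRAY)
    for k,(r0,r1,c0,c1) in bx.items():
        A,B=a[r0:r1,c0:c1].astype(np.float32),b[r0:r1,c0:c1].astype(np.float32)
        print(n,k,cv2.phaseCorrelate(A,B),np.corrcoef(A.ravel(),B.ravel())[0,1].round(3))
E
```

```text
top brace ((0.4282893308228495, 0.02256101303920488), 1.1068973689609103) 0.993
top plier ((-0.1539149119558001, 0.09928837146051706), 1.0373666092201514) 0.993
top tweez ((-0.07257295446369483, 0.520966143795615), 1.102564156850179) 0.96
scene brace ((0.02992116104934084, 0.01430903493446678), 1.004994812409083) 0.999
```

Nothing else has moved, so I hand in.

```bash
python3 -c "
from station import *
print(finish_job())"
```

```text
the job is handed in; nothing more can be done
None
```

The grey tin is fully home in the left bay, its flag lies forward over it like its neighbours, nothing else in view moved, and I handed the job in at about 30 s of the 51 s allowed.

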